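Lever the stuck cover off a drive housing

ROBOT

A 7-joint arm with a two-finger parallel gripper is mounted at the origin on the work surface. World frame = base frame: x ahead of the robot, y to its left, z up, the work surface at z = 0. Lengths are in m, angles in rad, forces in N, time in s.
With the tool pointing down it reaches from about 0.425 to 0.875 m from the base axis. Payload 4.7 kg.
Tool frame: the origin (TCP) lies at the very end of the fingers, on their centre line; the grasp point (between the pads) lies manip.grasp_offset behind it (manip.grasp_offset is the distance from the TCP to the grasp point, in m); z points along the fingers, x is the direction in which the jaws open and shut, and the axes are right-handed (so a half turn about z gives the same grasp; the last joint's range is limited). The gripper opens to 85 mm and grips with 20 to 120 N. Pads are 22 mm wide; open, the fingers measure 114 mm over their backs; the gripper's body (76 mm by 85 mm) begins 54 mm behind the grasp point. The pads swing forward as they close: fully open they stand 13 mm farther back than shut.
Start: joints at [-1.234, 0.321, -0.07, 1.45, 0.023, 1.371, -0.057], TCP at [0.206, 0.616, 0.231] pointing down, gripper open.
Joint ranges: [-2.86, 2.86], [-0.3, 2.09], [-1.38, 1.24], [0.06, 2.45], [-1.56, 4.7], [0.09, 2.05], [-2.69, 2.69]. Speed limits (rad/s): [2.57, 2.57, 3.14, 3.14, 3.14, 3.14, 3.14].

INTERFACE

Orientations are given as a unit quaternion [w, x, y, z].
In Python, from workcell import sense, camera, camera_params, manip gives the robot as it stands. The module is installed in compiled form; this text tells all that it offers.
- The arm moves only by the tool jog_arm, never from a script. Its arguments are lists of equal length, an entry for each row: "delta_pos": the shift along the world's x, y, z in m, a list of three; "twist": the turn, a rotation vector about the world's x, y, z in rad, a list of three; "grip": the closure, from -1 (fully open) to 1 (shut). In form: {"delta_pos": [[x, y, z], ...], "twist": [[rx, ry, rz], ...], "grip": [grip, ...]}. A call has 1 to 8 rows; each row shifts and turns the commanded pose from where the row before left it; what a row does not reach is not made up. A row lasts 1/8 s, in which the tool goes at most 62.5 mm and 10.7 degrees, less where a joint would pass 70% of its speed; a pose out of reach is approached as far as the arm can. A call is refused whole if a number of a shift passes 0.0625 or a number of a turn 0.188, either way. A call with a gripper value outside its range is refused whole. The fingers move at their own pace and stop on an object; "squeeze" is the grip in N (left out, the last holds). Time passes only in rows, so rows that do not move let the fingers close. It gives the time, the measured TCP pose, the force and the opening at its end, in the units of the state.
- sense(): the state, without advancing time (a new reading comes with each control period).
- camera(name): name is "scene" or "top" or "wrist"; returns (picture, depth): 420x560x3 uint8, red, green, blue; 420x560 float32, m along the optical axis (not along the pixel's ray), 0 where there is no reading.
- camera_params(name): a dict with "vertical_fov" (degrees; the focal length in pixels is half the picture's height over the tangent of half this angle, whatever the lens; pixels are square), "cx", "cy" (the principal point, pixels), "cam_to_world" (4x4, takes a point from camera to world coordinates); the wrist camera has in their place "tool_from_camera" (4x4, takes a point from camera to tool coordinates, whose origin is the TCP and whose axes are the tool frame's). Camera axes: x right, y down, z forward; pixel columns grow to the right and rows downward; lengths in m; the calibration is good to about 2 mm. The wrist camera is an equidistant fisheye: a pixel r from the principal point sees the ray r / f radians off the axis. A picture is of the moment at which its call begins: read the wrist's pose just before it. camera_params takes no time and is no camera call.
- manip.job_done(): hands the job in, once; it reports no verdict.
The state is a dict: "time": time; "joints": joint angles; "joint_velocities": joint speeds; "joint_torque": joint torques, N m; "ee_pos": TCP position; "orientation": TCP orientation; "wrist_force": force on the tool from outside, world axes, zero at the start; "wrist_torque": the same for the moment, N m; "finger_gap": finger opening in m.
Only numpy, scipy, OpenCV 4.12 (cv2) and the standard library are available. Lean on these libraries where they do the work, as an engineer would, in place of code of your own. Each camera call takes 0.05 s, during which the arm holds its last target. There are 200 camera calls.

TASK

The cover of the drive housing is stuck fast. Take the long flat pry bar, lay it across the fulcrum with its tip under the cover's lip and press its free end well down, so that the cover is levered at least 6 mm up out of its seat; use the bar for this and do not pull or push at the cover with the gripper. Then take the gripper away and leave the bar lying still on the bench or in place, with the cover standing up.

Things in the scene. Friction and masses are not known exactly. Their poses are not given: they have to be found in the camera images.
- pry_bar: Loose flat dark steel bar, the longest tool there (not the 200 mm spanner or 100 mm strap): 240 mm along its x, 22 mm wide (y), 10 mm thick, about 0.36 kg, lying flat on the bench. Origin: underside, mid-length, at the centre of mass. Tip at x +120 mm, its last 40 mm ground bright, 6 mm thick (2 mm off top and underside); free end at x -120.
- housing: Yellow drive housing with ribbed flanks on a steel base plate (240 mm in x, 150 in y, 8 thick), fixed to the bench. Origin: centre of the plate's underside, z up. The box spans x -15 to +110 mm, y -60 to +60, top at z 93. The fulcrum stands on its -x side. The pry bar belongs along x, tip to +x, ending about x -30 mm; the bench beyond x -120 is free for its other end to swing down.
- fulcrum (a point): Middle of the fulcrum's top line: a fixed dark steel ridge along the housing's y, 60 mm long, 16 mm thick, rounded top (radius 8 mm), 75 mm above the bench, at housing x -90 mm, y 0. Axes as the housing's. A bar lying level on it has 10 mm of free height between its thinned tip and the cover's lip.
- cover: Aluminium cover stuck on the housing, 131 (x) by 126 (y) by 12 mm, axes as the housing's. Origin: centre of its underside, 93 mm above the bench when seated, at housing x 47.5. Its lip, 60 mm wide, 12 thick, same underside, juts out to housing x -45, 30 mm past the box wall. It slides only straight up, 30 mm at most, under about 26 N, and stays where left.
Not all that is in view belongs to the job. Several things have the shape of the pry_bar; the one meant has the colours described above.

How it is judged:
On the way:
1. the pry bar, bearing down on the fulcrum and up against the cover, has levered the cover at least 6 mm up (contact force between pry_bar and cover above 1 N and contact force between pry_bar and housing above 1 N and z of cover in the frame of housing above 0.099 m), for 0.1 s.
At the end, for the whole second after the job is handed in: the cover stands at least 6 mm above its seat, and the pry bar is let go and lies still (under 20 mm/s), in place on the fulcrum or on the bench, not fallen off it (z of cover in the frame of housing above 0.099 m and linear speed of pry_bar below 0.02 m/s and height (world z) of pry_bar above -0.02 m); the robot touches nothing.
It fails at once if the gripper's fingers push or pull at the cover with more than 10 N (contact force between the fingers and cover above 10 N).
It also fails if it takes over 51 s, if anything falls off the work surface, if the arm or the gripper's body presses on something with over 40 N, if the wrist force passes 120 N, or if a joint passes its speed limit or range.

## Working session

There is one attempt and no reset: what is moved stays moved. The work goes in short steps, Python scripts to look and compute and a tool call to move; the robot and the scene stay as the last step left them, time stands still between calls to the robot, and variables do not carry over. Pictures are saved under pics/ and viewed, about 8 in all and at most 12, crops included, and the job is handed in when it is done.

Besides the shell and the picture viewer there is one more tool, called after "Call:" as a command line: name --argument value ..., lists and objects as JSON in quotes. jog_arm: Moves the arm, as the interface text tells. Its arguments: {"type":"object","properties":{"delta_pos":{"type":"array"},"twist":{"type":"array"},"grip":{"type":"array"},"squeeze":{"type":"number"}},"required":["delta_pos","twist","grip"]}

```bash
mkdir -p pics; cat > h.py <<'E'
import numpy as np, cv2
from workcell import sense, camera, camera_params, manip
def grab(name):
    im,d=camera(name); np.savez(f'pics/{name}.npz',im=im,d=d); return im,d
def w(name,u,v,d=None,z=None):
    p=camera_params(name); T=np.array(p['cam_to_world']); f=210/np.tan(np.radians(p['vertical_fov'])/2)
    r=np.array([(u-p['cx'])/f,(v-p['cy'])/f,1.])
    if z is not None:
        rw=T[:3,:3]@r; return T[:3,3]+rw*(z-T[2,3])/rw[2]
    if d is None: 
        D=np.load(f'pics/{name}.npz')['d']; q=D[int(v)-1:int(v)+2,int(u)-1:int(u)+2]; d=np.median(q[q>0])
    return (T@np.append(r*d,1))[:3]
E
python3 - <<'E'
from h import *
s=sense(); print({k:np.round(v,3) for k,v in s.items()}, manip.grasp_offset)
for n in('scene','top'):
    im,d=grab(n); cv2.imwrite(f'pics/{n}0.png',cv2.cvtColor(im,cv2.COLOR_RGB2BGR))
    print(n,camera_params(n))
E
```

```text
{'time': np.float64(0.0), 'joints': array([-1.234,  0.322, -0.07 ,  1.452,  0.023,  1.371, -0.057]), 'joint_velocities': array([ 0.001,  0.003,  0.002,  0.001,  0.   , -0.001, -0.002]), 'joint_torque': array([-0.0000e+00, -4.9359e+01, -3.8200e-01, -3.1433e+01,  1.3000e-02,
        1.1000e-02, -0.0000e+00]), 'ee_pos': array([0.206, 0.616, 0.23 ]), 'orientation': array([ 0.001,  0.812,  0.584, -0.001]), 'wrist_force': array([0.025, 0.584, 0.159]), 'wrist_torque': array([ 0.041, -0.038,  0.059]), 'finger_gap': np.float64(0.085)} 0.0187
scene {'vertical_fov': 46.41464627775423, 'cx': 279.4357798285716, 'cy': 198.4364386437711, 'cam_to_world': array([[-0.78147581,  0.42529093, -0.45653388,  1.0426689 ],
       [ 0.62377279,  0.54924656, -0.55608967,  0.55496341],
       [ 0.01424977, -0.71934404, -0.69450781,  0.87636287],
       [ 0.        ,  0.        ,  0.        ,  1.        ]])}
top {'vertical_fov': 57.78714450132009, 'cx': 289.65437122626463, 'cy': 209.4502005632745, 'cam_to_world': array([[ 0.02481755, -0.98741289,  0.15620458,  0.37225132],
       [-0.99932725, -0.02028323,  0.03055565, -0.11264928],
       [-0.02700271, -0.15685781, -0.98725198,  0.86594125],
       [ 0.        ,  0.        ,  0.        ,  1.        ]])}
```

View pics/top0.png

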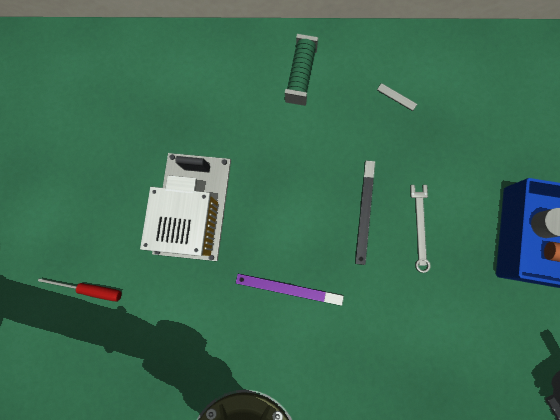

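View pics/scene0.png

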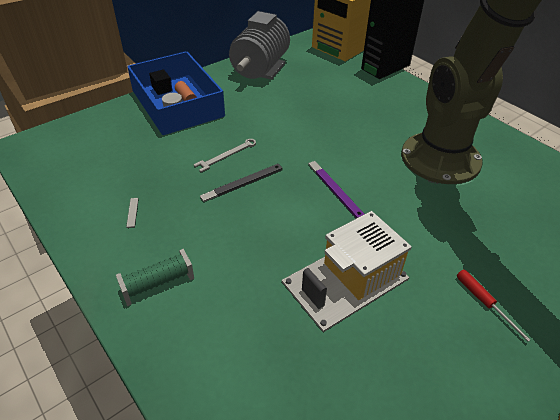

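Candidates with the bar's shape: the dark bar at top (370,162)–(361,263) and the purple one at (237,279)–(343,300). The spanner at (420,225) and the strap at (397,97) are excluded in the task. The dark steel bar with the bright tip at (370,168) fits. The housing is at (185,205), with its fulcrum at (192,163) on the far side from the robot.

```bash
python3 - <<'E'
from h import *
T=lambda u,v,z=None:np.round(w('top',u,v,z=z),4)
im=np.load('pics/top.npz')['im'][:,:,::-1]
a=cv2.resize(im[140:280,340:440],None,fx=4,fy=4,interpolation=cv2.INTER_CUBIC); b=cv2.resize(im[145:270,130:240],None,fx=3.63,fy=4.48,interpolation=cv2.INTER_CUBIC)
cv2.imwrite('pics/crop1.png',np.hstack([a,b[:560] if b.shape[0]>=560 else cv2.copyMakeBorder(b,0,560-b.shape[0],0,0,0)])[:, :800])
print('tip',T(370,162,.008),'free',T(361,263,.01), T(366,210))
print('fulcrum depth pts',T(178,158),T(208,164),'cover corners z.105',T(152,188,.105),T(215,193,.105),T(206,256,.105),T(142,249,.105))
print('plate corners z.008',T(168,154,.008),T(230,159,.008),T(217,261,.008))
print('cover depth z',T(200,240),T(160,200))
# point cloud based fit of cover top
D=np.load('pics/top.npz')['d']; p=camera_params('top'); C=np.array(p['cam_to_world']); f=210/np.tan(np.radians(p['vertical_fov'])/2)
v,u=np.mgrid[0:420,0:560]; P=np.stack([(u-p['cx'])/f*D,(v-p['cy'])/f*D,D],-1)@C[:3,:3].T+C[:3,3]
np.save('pics/P.npy',P)
for lo,hi,n in((.097,.115,'cover'),(.066,.085,'ful')):
    m=(P[...,2]>lo)&(P[...,2]<hi)&(u>130)&(u<240)&(v>140)&(v<270); q=P[m]
    if n=='ful': q=q[v[m]<175]
    r=cv2.minAreaRect(q[:,:2].astype(np.float32)*1000); print(n,len(q),np.median(q[:,2]),r)
m=(P[...,2]>.004)&(P[...,2]<.02)&(u>350)&(u<385)&(v>150)&(v<275); q=P[m]; print('bar',len(q),cv2.minAreaRect(q[:,:2].astype(np.float32)*1000))
E
```

```text
tip [ 0.6231 -0.2695  0.008 ] free [ 0.3907 -0.2474  0.01  ] [ 0.5098 -0.259   0.0108]
fulcrum depth pts [0.6057 0.1573 0.0739] [0.6078 0.1042 0.0222] cover corners z.105 [0.5316 0.1962 0.105 ] [0.5237 0.0649 0.105 ] [0.395  0.0758 0.105 ] [0.4059 0.2063 0.105 ]
plate corners z.008 [0.6345 0.2042 0.008 ] [0.6248 0.0567 0.008 ] [0.3874 0.0743 0.008 ]
cover depth z [0.4268 0.0901 0.1042] [0.5071 0.1783 0.1031]
cover 4298 0.1038633267543756 ((479.2681884765625, 143.3055419921875), (126.86299896240234, 158.07684326171875), 85.16091918945312)
ful 202 0.07244263912532722 ((602.2449951171875, 133.8775177001953), (60.44514846801758, 15.499086380004883), 85.44947052001953)
bar 1042 ((508.2254638671875, -257.1430358886719), (22.61998176574707, 240.0708465576172), 84.10464477539062)
```

View pics/crop1.png

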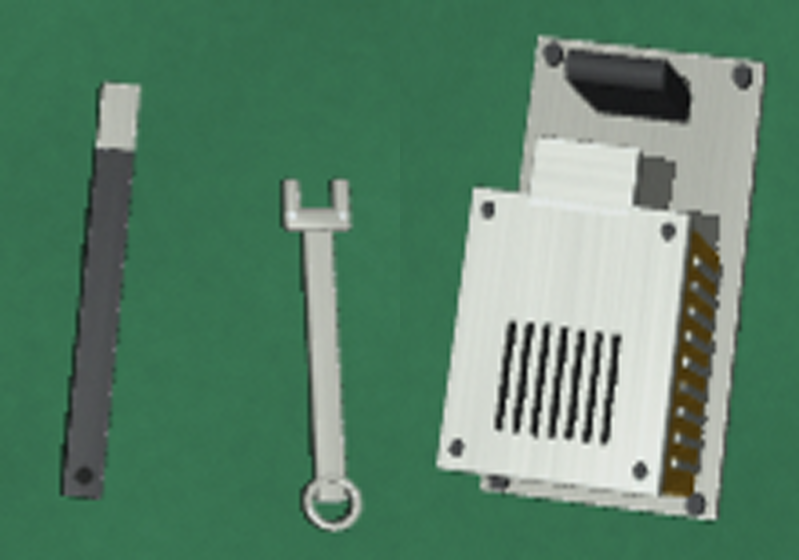

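The crop confirms it: the dark bar with its bright tip at the far end. Measured sizes are 240×22.6 mm for the bar and 60×15.5 mm for the fulcrum, with the fulcrum 124 mm from the cover rectangle's centre, all as expected. The bar has to be turned about 180°. Going to it now.

Call:
jog_arm --delta_pos '[[0.036,-0.04,0],[0.036,-0.04,0],[0.036,-0.04,0],[0.036,-0.04,0],[0.036,-0.04,0],[0.036,-0.04,0],[0.036,-0.04,0],[0.036,-0.04,0]]' --twist '[[0,0,-0.162],[0,0,-0.162],[0,0,-0.162],[0,0,-0.162],[0,0,-0.162],[0,0,-0.162],[0,0,-0.162],[0,0,-0.162]]' --grip '[-1,-1,-1,-1,-1,-1,-1,-1]' --squeeze 100

```text
time: 1.1
ee_pos: [0.495, 0.2949, 0.231]
orientation: [0.0, 1.0, -0.027, -0.0]
wrist_force: [-0.2, 0.8, -0.0]
finger_gap: 0.0852
```

Call:
jog_arm --delta_pos '[[0,-0.058,0],[0,-0.058,0],[0,-0.058,0],[0,-0.058,0],[0,-0.058,0],[0,-0.058,0]]' --twist '[[0,0,-0.162],[0,0,-0.162],[0,0,-0.162],[0,0,-0.162],[0,0,-0.162],[0,0,-0.162]]' --grip '[-1,-1,-1,-1,-1,-1]'

```text
time: 1.85
ee_pos: [0.4937, -0.0533, 0.2312]
orientation: [-0.0, 0.872, -0.49, -0.0]
wrist_force: [0.6, -0.2, -0.2]
finger_gap: 0.0858
```

Call:
jog_arm --delta_pos '[[-0.01,-0.05,-0.02],[-0.01,-0.05,-0.02],[-0.01,-0.05,-0.02],[-0.006,-0.05,-0.02],[0,0,0]]' --twist '[[0,0,-0.162],[0,0,-0.162],[0,0,-0.162],[0,0,-0.162],[0,0,0]]' --grip '[-1,-1,-1,-1,-1]'

```text
time: 2.48
ee_pos: [0.4551, -0.2556, 0.1498]
orientation: [-0.002, -0.669, 0.743, 0.001]
wrist_force: [0.5, 0.5, 0.7]
finger_gap: 0.0854
```

Call:
jog_arm --delta_pos '[[0.001,0.001,-0.045],[0.001,0.001,-0.045],[0,0,-0.035],[0,0,-0.01],[0,0,-0.008],[0,0,0]]' --twist '[[0,0,0],[0,0,0],[0,0,0],[0,0,0],[0,0,0],[0,0,0]]' --grip '[-1,-1,-1,-1,-1,-1]'

```text
time: 3.22
ee_pos: [0.4609, -0.2495, 0.009]
orientation: [0.0, -0.672, 0.74, -0.0]
wrist_force: [1.2, 0.3, -0.2]
finger_gap: 0.0855
```

Call:
jog_arm --delta_pos '[[0,0,0],[0,0,0],[0,0,0],[0,0,0],[0,0,0],[0,0,0],[0,0,0],[0,0,0]]' --twist '[[0,0,0],[0,0,0],[0,0,0],[0,0,0],[0,0,0],[0,0,0],[0,0,0],[0,0,0]]' --grip '[1,1,1,1,1,1,1,1]'

```text
time: 4.22
ee_pos: [0.4605, -0.2499, 0.0092]
orientation: [0.0, -0.672, 0.741, -0.0]
wrist_force: [-0.8, -0.6, 8.0]
finger_gap: 0.0142
```

The gap of 14 mm means the tips rode onto the bar's top. I'll reopen, go lower and close again.

Call:
jog_arm --delta_pos '[[0,0,0.004],[0,0,0],[0,0,0],[0,0,0],[0,0,-0.006],[0,0,-0.006],[0,0,0],[0,0,0]]' --twist '[[0,0,0],[0,0,0],[0,0,0],[0,0,0],[0,0,0],[0,0,0],[0,0,0],[0,0,0]]' --grip '[-1,-1,-1,-1,-1,-1,-1,-1]'

```text
time: 5.22
ee_pos: [0.4602, -0.2496, 0.0003]
orientation: [-0.0, -0.672, 0.741, 0.0]
wrist_force: [0.6, -1.0, -0.9]
finger_gap: 0.0856
```

```bash
python3 - <<'E'
from h import *
s=sense();print(s['ee_pos'],s['wrist_force'])
im,d=grab('top'); cv2.imwrite('pics/top1.png',cv2.resize(im[130:290,290:450,::-1],None,fx=3.5,fy=3.5))
im,d=camera('wrist'); cv2.imwrite('pics/w1.png',im[:,:,::-1])
E
```

```text
[ 4.60161352e-01 -2.49627832e-01  2.51869435e-04] [ 0.61198757 -1.02285617 -0.883243  ]
```

View pics/w1.png

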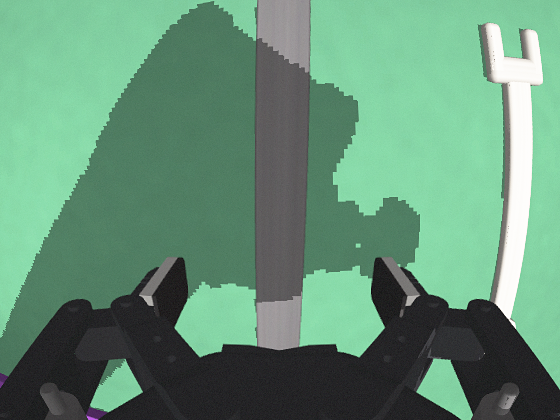

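The bar (column 283) sits between the open pads (185 and 375), aligned with them. Closing.

Call:
jog_arm --delta_pos '[[0,0,0],[0,0,0],[0,0,0],[0,0,0],[0,0,0],[0,0,0],[0,0,0],[0,0,0]]' --twist '[[0,0,0],[0,0,0],[0,0,0],[0,0,0],[0,0,0],[0,0,0],[0,0,0],[0,0,0]]' --grip '[1,1,1,1,1,1,1,1]'

```text
time: 6.32
ee_pos: [0.4603, -0.2498, 0.0009]
orientation: [0.0, -0.672, 0.741, -0.0]
wrist_force: [-2.7, 1.0, 5.5]
finger_gap: 0.019
```

Call:
jog_arm --delta_pos '[[0,0,0],[0,0,0]]' --twist '[[0,0,0],[0,0,0]]' --grip '[1,1]'

```text
time: 6.58
ee_pos: [0.4603, -0.2498, 0.0009]
orientation: [0.0, -0.672, 0.741, -0.0]
wrist_force: [-1.7, 0.6, 5.1]
finger_gap: 0.0187
```

```bash
python3 - <<'E'
from h import *
im,d=camera('wrist'); cv2.imwrite('pics/w2.png',im[:,:,::-1])
E
```

```text
(no output)
```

View pics/w2.png

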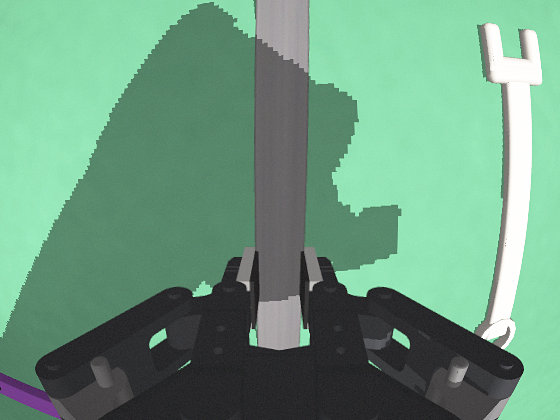

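The pads sit against both sides of the bar. Lifting.

Call:
jog_arm --delta_pos '[[0,0,0.02],[0,0,0.03],[0,0,0.04],[0,0,0.04],[0,0,0.04],[0,0,0.03],[0,0,0]]' --twist '[[0,0,0],[0,0,0],[0,0,0],[0,0,0],[0,0,0],[0,0,0],[0,0,0]]' --grip '[1,1,1,1,1,1,1]'

```text
time: 7.5
ee_pos: [0.4613, -0.2504, 0.2027]
orientation: [0.002, -0.672, 0.741, -0.002]
wrist_force: [-0.1, 0.9, -3.6]
finger_gap: 0.0188
```

```bash
python3 - <<'E'
from h import *
im,d=grab('scene'); cv2.imwrite('pics/s2.png',im[:,:,::-1])
E
```

```text
(no output)
```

View pics/s2.png

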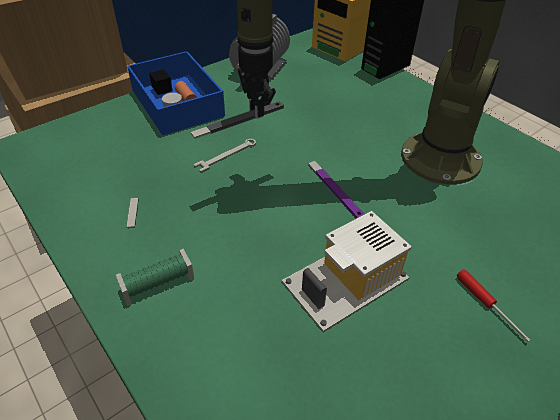

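The bar is held and clear of the bench (tip at (200,131), free end at (280,105)). Carrying it over while turning about 181°.

Call:
jog_arm --delta_pos '[[0.014,0.0186,0],[0.014,0.0186,0],[0.014,0.0186,0],[0.014,0.0186,0],[0.014,0.0186,0],[0.014,0.0186,0],[0.014,0.0186,0],[0.014,0.0186,0]]' --twist '[[0,0,0.15],[0,0,0.15],[0,0,0.15],[0,0,0.15],[0,0,0.15],[0,0,0.15],[0,0,0.15],[0,0,0.15]]' --grip '[1,1,1,1,1,1,1,1]'

```text
time: 8.55
ee_pos: [0.5711, -0.1001, 0.1977]
orientation: [0.001, 0.973, -0.23, -0.002]
wrist_force: [0.9, -0.7, -3.6]
finger_gap: 0.0187
```

Call:
jog_arm --delta_pos '[[0.014,0.0186,0],[0.014,0.0186,0],[0.014,0.0186,0],[0.014,0.0186,0],[0.014,0.0186,0],[0.014,0.0186,0],[0.014,0.0186,0],[0.014,0.0186,0]]' --twist '[[0,0,0.15],[0,0,0.15],[0,0,0.15],[0,0,0.15],[0,0,0.15],[0,0,0.15],[0,0,0.15],[0,0,0.15]]' --grip '[1,1,1,1,1,1,1,1]'

```text
time: 9.55
ee_pos: [0.6834, 0.0483, 0.197]
orientation: [-0.0, 0.933, 0.36, -0.002]
wrist_force: [-0.2, -0.1, -1.9]
finger_gap: 0.0186
```

Call:
jog_arm --delta_pos '[[0.014,0.0186,0],[0.014,0.0186,0],[0.014,0.0186,0],[0.014,0.019,0],[0,0,-0.02],[0,0,-0.03],[0,0,-0.02],[0,0,0]]' --twist '[[0,0,0.15],[0,0,0.15],[0,0,0.15],[0,0,0.15],[0,0,0.15],[0,0,0],[0,0,0],[0,0,0]]' --grip '[1,1,1,1,1,1,1,1]'

```text
time: 10.55
ee_pos: [0.7381, 0.1224, 0.1261]
orientation: [-0.002, 0.738, 0.675, -0.003]
wrist_force: [0.5, -0.0, -3.4]
finger_gap: 0.0186
```

```bash
python3 - <<'E'
from h import *
s=sense();print(s['ee_pos'],s['orientation'],np.round(s['joints'],2),s['finger_gap'])
im,d=grab('top'); a=cv2.resize(im[90:230,130:270,::-1],None,fx=4,fy=4,interpolation=cv2.INTER_CUBIC)
cv2.imwrite('pics/t3.png',a)
im,d=grab('scene'); cv2.imwrite('pics/s3.png',cv2.resize(im[170:350,170:430,::-1],None,fx=3,fy=3,interpolation=cv2.INTER_CUBIC))
E
```

```text
[0.73805347 0.12240493 0.12614128] [-0.0017312   0.73791476  0.67488558 -0.00287409] [-0.35  0.6   0.24  1.29 -0.14  1.28  1.37] 0.01864776909906547
```

View pics/s3.png

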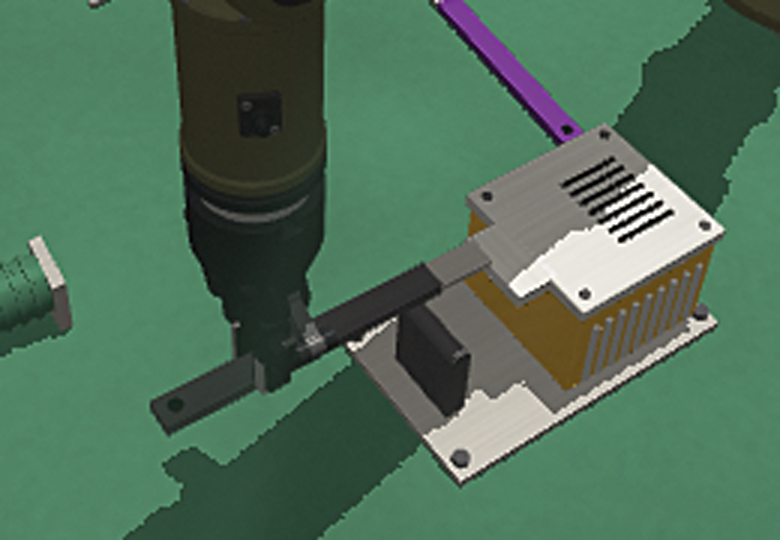

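View pics/t3.png

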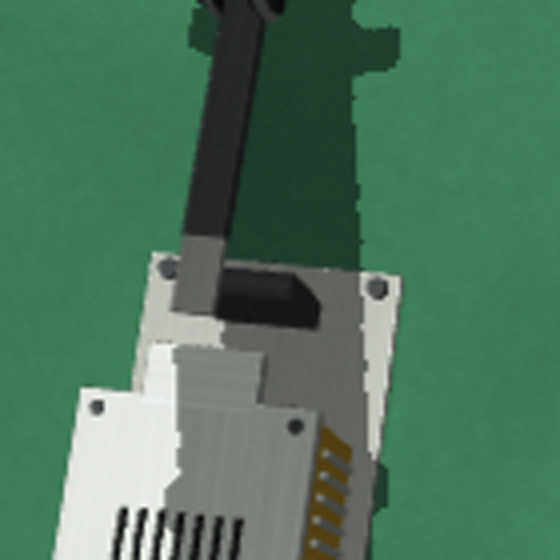

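The bar points the right way, with the tip (top px ~(179,167)) just short of the lip. Measuring the bar's pitch and lateral position from depth.

```bash
python3 - <<'E'
from h import *
T=lambda n,u,v:np.round(w(n,u,v),4)
hx=np.array([-.9965,.084]); hy=np.array([-.084,-.9965]); F=np.array([.602,.134])
for u,v in((179,165),(180,158),(181,150),(183,143),(185,130),(187,115),(189,103)):
    p=T('top',u,v); q=p[:2]-F; print(p,'hous x,y mm',np.round([q@hx*1000-90,q@hy*1000],1))
print('scene')
for u,v in((440,270),(420,285),(400,295),(360,315),(340,325),(200,400),(175,412)):
    p=T('scene',170+u/3,170+v/3); q=p[:2]-F; print(p,np.round([q@hx*1000-90,q@hy*1000],1))
E
```

```text
[0.5741 0.1344 0.132 ] hous x,y mm [-62.2   1.9]
[0.5889 0.1337 0.1312] hous x,y mm [-77.    1.4]
[0.6051 0.1322 0.1331] hous x,y mm [-93.2   1.5]
[0.6196 0.1289 0.1337] hous x,y mm [-108.     3.6]
[0.6469 0.1265 0.1344] hous x,y mm [-135.4    3.7]
[0.6792 0.1247 0.134 ] hous x,y mm [-167.7    2.8]
[0.705  0.1222 0.1344] hous x,y mm [-193.6    3.1]
scene
[0.6045 0.1384 0.1337] [-92.1  -4.6]
[0.6226 0.1396 0.1335] [-110.1   -7.3]
[0.6388 0.1387 0.1351] [-126.3   -7.8]
[0.6693 0.1358 0.1361] [-156.9   -7.4]
[0.6832 0.1333 0.1347] [-171.    -6.1]
[0.7832 0.1246 0.1345] [-271.4   -5.9]
[0.8001 0.1232 0.1359] [-288.3   -5.9]
```

The bar is level to within 1 mm, 2 mm off centre, with its underside ≈0.125 and tip at housing x −61. Lowering 45 mm, then sliding in 31 mm.

Call:
jog_arm --delta_pos '[[0,0,-0.02],[0,0,-0.02],[0,0,-0.005],[0,0,0],[-0.011,0.002,0],[-0.01,0.001,0],[-0.01,0.001,0],[0,0,0]]' --twist '[[0,0,0],[0,0,0],[0,0,0],[0,0,0],[0,0,0],[0,0,0],[0,0,0],[0,0,0]]' --grip '[1,1,1,1,1,1,1,1]'

```text
time: 11.65
ee_pos: [0.7084, 0.1274, 0.0859]
orientation: [-0.0, 0.738, 0.675, 0.0]
wrist_force: [0.3, 0.1, -3.2]
finger_gap: 0.0188
```

```bash
python3 - <<'E'
from h import *
s=sense();print(s['ee_pos'],s['orientation'],s['wrist_force'])
im,d=grab('scene'); cv2.imwrite('pics/s4.png',cv2.resize(im[210:330,200:400,::-1],None,fx=4,fy=4,interpolation=cv2.INTER_CUBIC))
E
```

```text
[0.70837471 0.12740907 0.08587333] [-2.18207730e-04  7.37545133e-01  6.75297760e-01  2.55353005e-04] [ 0.27784454  0.13868715 -3.19571187]
```

View pics/s4.png

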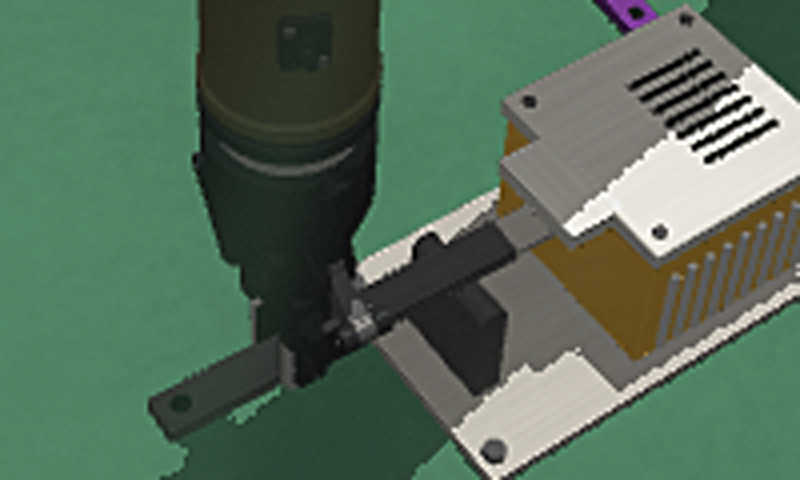

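The tip is under the lip (crop ~(545,225)) with no contact force. Next, lower onto the fulcrum and begin levering: rotate about housing y with matching downward motion.

Call:
jog_arm --delta_pos '[[0,0,-0.005],[0,0,-0.005],[0,0,0],[0,0,-0.005],[0,0,-0.005],[-0.001,0,-0.005],[-0.001,0,-0.005],[0,0,0]]' --twist '[[0,0,0],[0,0,0],[0,0,0],[0.004,0.046,0],[0.004,0.046,0],[0.004,0.046,0],[0.004,0.046,0],[0,0,0]]' --grip '[1,1,1,1,1,1,1,1]' --squeeze 120

```text
time: 12.7
ee_pos: [0.7078, 0.1272, 0.0575]
orientation: [-0.068, 0.735, 0.672, -0.062]
wrist_force: [-3.2, 0.6, 7.7]
finger_gap: 0.0177
```

Call:
jog_arm --delta_pos '[[-0.001,0,-0.005],[-0.001,0,-0.005],[-0.001,0,-0.005],[-0.002,0,-0.005],[0,0,0],[0,0,0]]' --twist '[[0.004,0.046,0],[0.004,0.046,0],[0.004,0.046,0],[0.004,0.046,0],[0,0,0],[0,0,0]]' --grip '[1,1,1,1,1,1]'

```text
time: 13.45
ee_pos: [0.7032, 0.1278, 0.0389]
orientation: [-0.135, 0.725, 0.664, -0.123]
wrist_force: [-1.7, 1.5, 9.9]
finger_gap: 0.0181
```

```bash
cat > lift.py <<'E'
from h import *
# cover height vs seated, far part of the cover away from arm shadow: median change along z
T0=np.load('pics/P.npy')
im,D=grab('top'); p=camera_params('top'); C=np.array(p['cam_to_world']); f=210/np.tan(np.radians(p['vertical_fov'])/2)
v,u=np.mgrid[0:420,0:560]; P=np.stack([(u-p['cx'])/f*D,(v-p['cy'])/f*D,D],-1)@C[:3,:3].T+C[:3,3]
s=np.s_[200:245,155:200]; print('cover z before/now',np.median(T0[s][...,2]),np.median(P[s][...,2]))
st=sense(); print(st['ee_pos'],st['orientation'],st['wrist_force'],st['time'])
E
python3 lift.py
```

```text
cover z before/now 0.1039444722761802 0.1150193364868265
[0.70321912 0.12777429 0.03894136] [-0.13520153  0.72506792  0.66401292 -0.12281651] [-2.01259166  0.67502323  9.14802462] 13.5
```

The cover is up 11 mm (depth 0.1039→0.1150). Releasing, then backing off along the fingers.

Call:
jog_arm --delta_pos '[[0,0,0],[0,0,0],[0,0,0],[0,0,0],[0,0,0]]' --twist '[[0,0,0],[0,0,0],[0,0,0],[0,0,0],[0,0,0]]' --grip '[-1,-1,-1,-1,-1]'

```text
time: 14.12
ee_pos: [0.7022, 0.1268, 0.0351]
orientation: [-0.135, 0.725, 0.664, -0.124]
wrist_force: [-0.1, 0.4, 0.8]
finger_gap: 0.0857
```

Call:
jog_arm --delta_pos '[[0.006,0,0.016],[0.009,-0.001,0.023],[0.011,-0.001,0.028],[0.011,-0.001,0.028],[0.011,-0.001,0.028],[0,0,0.04],[0,0,0.04],[0,0,0]]' --twist '[[0,0,0],[0,0,0],[0,0,0],[0,0,0],[0,0,0],[0,0,0],[0,0,0],[0,0,0]]' --grip '[-1,-1,-1,-1,-1,-1,-1,-1]'

```text
time: 15.12
ee_pos: [0.7518, 0.1228, 0.2443]
orientation: [-0.132, 0.726, 0.664, -0.121]
wrist_force: [0.1, 0.3, -0.2]
finger_gap: 0.0852
```

```bash
python3 lift.py; python3 - <<'E'
from h import *
im,d=grab('scene'); cv2.imwrite('pics/s5.png',cv2.resize(im[170:350,170:430,::-1],None,fx=3,fy=3,interpolation=cv2.INTER_CUBIC))
E
```

```text
cover z before/now 0.1039444722761802 0.11559407764357654
[0.75125796 0.12277279 0.24155661] [-0.13354839  0.72551092  0.66400661 -0.12204076] [-0.42236403 -0.56878311 -0.57746334] 15.175
```

View pics/s5.png

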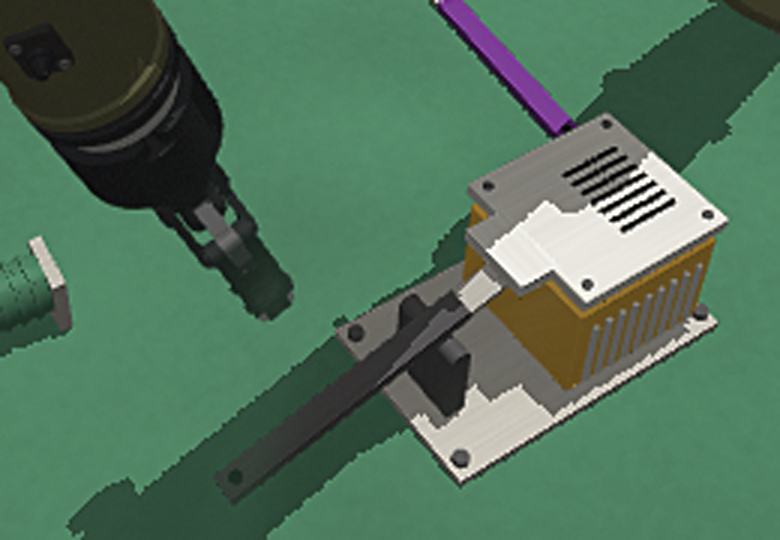

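The bar rests on the fulcrum (crop ~(430,315)) with its tip under the lip and the cover raised. The gripper is clear. A last check that the bar is still, then I'll hand in.

Call:
jog_arm --delta_pos '[[0,0,0],[0,0,0],[0,0,0],[0,0,0],[0,0,0],[0,0,0],[0,0,0],[0,0,0]]' --twist '[[0,0,0],[0,0,0],[0,0,0],[0,0,0],[0,0,0],[0,0,0],[0,0,0],[0,0,0]]' --grip '[-1,-1,-1,-1,-1,-1,-1,-1]'

```text
time: 16.23
ee_pos: [0.7502, 0.1228, 0.2384]
orientation: [-0.135, 0.725, 0.664, -0.124]
wrist_force: [-0.7, 0.6, 0.7]
finger_gap: 0.0856
```

```bash
python3 - <<'E'
from h import *
a=np.load('pics/scene.npz'); im,d=camera('scene')
s=np.s_[260:340,235:340]
print('bar region: mean |dRGB|, px changed>40:',np.abs(im[s].astype(int)-a['im'][s]).mean(),(np.abs(im[s].astype(int)-a['im'][s]).max(-1)>40).sum(), 'depth change>4mm px',(np.abs(d[s]-a['d'][s])>.004).sum())
E
python3 lift.py && python3 -c "
from workcell import manip; print(manip.job_done())"
```

```text
bar region: mean |dRGB|, px changed>40: 1.2719444444444445 60 depth change>4mm px 1252
cover z before/now 0.1039444722761802 0.11567254359304491
[0.75022992 0.12283095 0.23835329] [-0.13524788  0.72525332  0.66354659 -0.12418359] [0.30898417 0.30321298 0.28181069] 16.325
the job is handed in; nothing more can be done
None
```

The cover is levered about 11.7 mm up by depth (0.1039 to 0.1157 m, unchanged over the last second before I handed in). I gripped the dark steel bar, turned it about 181°, laid it on the fulcrum with its tip under the lip, and pressed the free end down by about 21°. I then let go and backed the gripper off. The job was handed in at 16.3 s.

- **First grasp:** it closed on top of the bar (gap 14 mm), so I reopened, went lower and gripped again. The new gap read 18.7 mm on a 22 mm bar, but the bar held throughout.
- **Gripper:** it ended more than 100 mm clear, with the wrist force near zero.
- **Stillness check:** this was mixed. Between two pictures 1 s apart, only 60 pixels around the bar changed noticeably in colour, which I put down to the arm's shadow shifting. However, 1252 of the 8400 depth pixels there differed by more than 4 mm. I put that down to depth noise but did not confirm it, so stillness rests on the colour comparison.

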